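Retain a motor's fan with a toothed push nut

TASK

Lock the fan on the motor shaft: start the toothed push nut on the end of the shaft, then push it straight down with the hollow driver until it sits tight on the fan's hub and has squeezed the wave washer under it. A firm push of 15 to 20 N does it; more than 30 N bends the bearing bridge. Stand the driver upright on the bench again, clear of the motor, and leave the other things where they are.

Things in the scene. Friction and masses are not known exactly. Their poses are not given: they have to be found in the camera images.
- motor: small fan motor (laminated core, copper winding, bearing bridge) held upright in a fixed assembly nest, shaft pointing straight up. Origin on the bench under the shaft axis; z up along the shaft. Nest plate 150 x 110 mm; shaft axis through its middle; top end of the shaft 150 mm above the bench.
- shaft_tip (a point): centre of the top end of the plain round steel shaft, 150 mm above the bench: 12 mm diameter, its last 5 mm a cone that narrows to 5.4 mm. Below it sits the fan; its hub face, on which the nut must end up flat, lies 33 to 50 mm below the tip: the spacers under the fan differ from motor to motor.
- fan (a joint): the grey plastic fan already on the shaft, 141 mm across: how far it is pushed down, m, 0 at rest. The wave washer under it gives 5 N per mm and is flat at 0.002, then all is rigid. Its hub is a cup 44 mm wide inside, 18 mm deep, the hub face is its floor; the rim, the highest part, is 15 to 32 mm below the shaft tip. Fingers do not fit into the cup round the nut; the driver does.
- push_nut: the toothed push nut: plain steel ring, 30 mm outside diameter, 8 mm high, 40 g, six teeth inside leaning up and inward (9 mm between the tooth tips; the bore under them is 15 mm). Origin: centre of its underside; z up. It lies on the mat right side up. Pushed straight down the shaft its teeth drag with about 4 to 8 N while it moves and hold it there: they let it down but not back up.
- nut_top (a point): centre of the nut's flat top face (a ring 21.6 to 30 mm across), 8 mm above its origin. Laid over the shaft end and let go, the nut rests on the cone with its underside about 7 mm below the tip; a push of 4 to 10 N takes the teeth on to the full diameter, which they reach when the underside is 10 mm below the tip.
- driver: hollow hand driver, stands upright on the bench: steel tube 28 mm outside diameter with a 16 mm bore, open at the bottom and 54 mm deep, under a round wooden handle 34 mm in diameter that reaches from 60 to 114 mm above the origin. Origin: centre of its lower end; z up. About 260 g. Its lower end fits over the shaft and presses on the top of the nut.
- parts_mat: black rubber mat 260 x 120 x 3 mm, fixed; carries the push nut, the washer and the spacer in a row 80 mm apart along its long (x) side. Origin: centre of its underside.
- washer: plain flat steel washer on the mat, 30 mm outside, 15 mm hole, 4 mm thick, no teeth. Not needed. Origin: centre of its underside.
- spacer: plain steel spacer tube on the mat, 30 mm outside, 17 mm bore, 16 mm high, no teeth. Not needed. Origin: centre of its underside.
- screwdriver: screwdriver, 190 mm long, lying between the robot and the motor. Not needed.
- steel_can: open steel can, 103 mm across, 115 mm high, beyond the motor. Not needed. Origin: centre of its underside.
- wire_spool: spool of copper wire, 68 mm across, 50 mm high, beyond the motor. Not needed. Origin: centre of its underside.
- varnish_jar: brown glass jar with a steel lid, 60 mm across, 85 mm high, beyond the motor. Not needed. Origin: centre of its underside.
- pliers: pliers with blue grips lying flat near the right side of the bench, 190 mm long. Not needed.
Mind the look-alikes: they are no part of the job. Leave any red or turquoise look-alike of the push_nut alone.

How it is judged:
By the outcome, as a careful person would: the job done as asked, in the order asked, and still so for the second after the job is handed in, with the robot touching nothing.
It also fails if it takes over 72 s, if anything falls off the work surface, if the arm or the gripper's body presses on something with over 40 N, if the wrist force passes 120 N, or if a joint passes its speed limit or range.

ROBOT

A 6-joint arm with a two-finger parallel gripper is mounted at the origin on the work surface. World frame = base frame: x ahead of the robot, y to its left, z up, the work surface at z = 0. Lengths are in m, angles in rad, forces in N, time in s.
With the tool pointing down it reaches from about 0.25 to 0.725 m from the base axis. Payload 4 kg.
Tool frame: the origin (TCP) lies midway between the tips of the shut fingers; the grasp point (between the pads) lies 19 mm behind it; z points along the fingers, y is the line along which they close (so a half turn about z gives the same grasp; the last joint's range is limited). The gripper opens to 85 mm and grips with 20 to 120 N. Pads are 22 mm wide; open, the fingers measure 114 mm over their backs; the gripper's body (76 mm by 85 mm) begins 54 mm behind the grasp point. The pads swing forward as they close: fully open they stand 13 mm farther back than shut.
Start: joints at [-1.112, 0.241, 0.005, 1.335, 0, 1.571], TCP at [0.221, -0.448, 0.231] pointing down, gripper open.
Joint ranges: [-2.72, 2.72], [-1.05, 1.87], [-1.09, 1.28], [-1.99, 2.15], [-1.42, 1.44], [-3.14, 3.14]. Speed limits (rad/s): [2.79, 2.79, 3.14, 3.14, 3.14, 3.14].

INTERFACE

Orientations are given as a unit quaternion [x, y, z, w].
In Python, from workcell import get_obs, camera, job_done, silhouettes gives the robot as it stands. The module is installed in compiled form; this text tells all that it offers.
- The arm moves only by the tool drive_tool, never from a script. Its argument "increments" is a list of rows, each a list of 3 entries, a list of its own where there are three numbers: the shift along the world's x, y, z in mm, then the turn, a rotation vector about the world's x, y, z in degrees, then the opening, from 0 (shut) to 1 (fully open). A call has 1 to 8 rows; each row shifts and turns the commanded pose from where the row before left it; what a row does not reach is not made up. A row lasts 1/12 s, in which the tool goes at most 41.7 mm and 7.16 degrees, less where a joint would pass 70% of its speed; a pose out of reach is approached as far as the arm can. A call is refused whole if a number of a shift passes 41.7 or a number of a turn 7.16, either way. A call with a gripper value outside its range is refused whole. The fingers move at their own pace and stop on an object; the grip force is fixed at half the most. Time passes only in rows, so rows that do not move let the fingers close. It gives the time, the measured TCP pose, the force, the opening and the grip force at its end, in the units of the state.
- get_obs(): the state, without advancing time (a new reading comes with each control period).
- camera(name): name is "scene" or "side" or "wrist"; returns a dict with "image" (400x640x3 uint8, red, green, blue), "K" (3x3 intrinsics, pixels), "view" (4x4, takes a point from world to camera coordinates). Camera axes: x right, y down, z forward; pixel columns grow to the right and rows downward; lengths in m; the calibration is good to about 2 mm. A picture is of the moment at which its call begins. There is no depth.
- job_done(): hands the job in; it is judged then, once.
Trained networks look in a picture, given as the dict that the camera call returned (one of the last four; its "shot" number tells which), for a name from the list of things; names that differ only in an ending like _2 or _b are one class to them, and where a whole thing is asked for, a point or a joint stands for the part that bears it (a point fixed in the world has none). Each returns a list of dicts, best first, with "conf" (0 to 1); they miss things now and then, are a little off and sometimes report something else, mostly with a low value. They report only what shows in the picture. A call takes as long as a camera call. They do not tell look-alikes from the thing itself.
- silhouettes(query, picture): "region" (400x640 bool, what is visible of it) and "bbox" ([left, top, right, bottom] in pixels, round what is visible of it).
The state is a dict: "clock": time; "joint_pos": joint angles; "joint_vel": joint speeds; "tau": joint torques, N m; "eef_pos": TCP position; "tool_rot": TCP orientation; "ft_force": force on the tool from outside, world axes, zero at the start; "ft_torque": the same for the moment, N m; "grip_width": finger opening in m; "grasp_force": force on a finger pad.
Only numpy, scipy, OpenCV 4.12 (cv2) and the standard library are available. Lean on these libraries where they do the work, as an engineer would, in place of code of your own. Each camera call takes 0.05 s, during which the arm holds its last target. There are 200 camera calls.

## Working session

There is one attempt and no reset: what is moved stays moved. The work goes in short steps, Python scripts to look and compute and a tool call to move; the robot and the scene stay as the last step left them, time stands still between calls to the robot, and variables do not carry over. Pictures are saved under pics/ and viewed, at most 10 in all, crops included, and the job is handed in when it is done.

Besides the shell and the picture viewer there is one more tool, called after ">>>" as name(argument=value, ...), one argument or row to a line, values as JSON. drive_tool: Moves the arm, as the interface text tells. Its arguments: {"type":"object","properties":{"increments":{"type":"array"}},"required":["increments"]}

```bash
mkdir -p pics; cat > h.py <<'E'
import numpy as np, cv2
from workcell import *
def save(p,n): cv2.imwrite(n,cv2.cvtColor(p["image"],cv2.COLOR_RGB2BGR))
def ray(p,u,v):
    V=p["view"];R=V[:3,:3];c=-R.T@V[:3,3]
    return c,R.T@np.linalg.inv(p["K"])@np.array([u,v,1.])
def atz(p,u,v,z):
    c,d=ray(p,u,v);return c+d*(z-c[2])/d[2]
def proj(p,X):
    q=p["view"][:3,:3]@np.asarray(X,float).T+p["view"][:3,3:4] if np.ndim(X)>1 else p["view"][:3,:3]@np.asarray(X,float)+p["view"][:3,3]
    q=p["K"]@q;return (q[:2]/q[2]).T
E
python3 - <<'E'
from h import *
o=get_obs();print({k:np.round(v,3) for k,v in o.items()})
ps={n:camera(n) for n in("scene","side")}
for n,p in ps.items():
    save(p,f"pics/{n}0.png")
    print(n,"cam",np.round(ray(p,0,0)[0],3))
    for q in("push_nut","washer","spacer","driver","fan","motor","parts_mat","steel_can"):
        for s in silhouettes(q,p)[:3]:
            b=s["bbox"];print(q,round(s["conf"],2),b,np.round(atz(p,(b[0]+b[2])/2,(b[1]+b[3])/2,.007),3))
E
```

```text
{'clock': np.float64(0.0), 'joint_pos': array([-1.112,  0.241,  0.004,  1.335, -0.   ,  1.571]), 'joint_vel': array([-0.   ,  0.001, -0.001, -0.   ,  0.001, -0.002]), 'tau': array([-1.0000e-03, -3.7231e+01,  2.5241e+01,  1.7000e-02, -0.0000e+00,
        0.0000e+00]), 'eef_pos': array([ 0.221, -0.448,  0.23 ]), 'tool_rot': array([ 0.974,  0.227, -0.   , -0.001]), 'ft_force': array([ 0.224, -0.021,  0.179]), 'ft_torque': array([0.003, 0.051, 0.024]), 'grasp_force': np.float64(0.0), 'grip_width': np.float64(0.085)}
scene cam [ 1.223 -0.607  0.875]
push_nut 0.62 [279.8, 294.7, 291.2, 309.6] [ 0.724 -0.278  0.007]
push_nut 0.61 [199.5, 215.1, 281.5, 296.6] [ 0.541 -0.287  0.007]
push_nut 0.39 [242.0, 265.4, 256.4, 276.0] [ 0.595 -0.295  0.007]
washer 0.5 [227.5, 247.4, 244.4, 254.8] [ 0.52  -0.288  0.007]
spacer 0.33 [408.7, 209.1, 435.5, 239.8] [0.752 0.166 0.007]
driver 0.69 [340.0, 226.9, 379.3, 287.8] [ 0.732 -0.051  0.007]
driver 0.68 [383.2, 136.4, 396.7, 168.3] [0.464 0.338 0.007]
fan 0.65 [309.8, 168.3, 360.8, 212.1] [0.497 0.07  0.007]
motor 0.96 [304.3, 176.1, 366.1, 242.7] [0.5
[... 181 characters left out ...]
, 288.4] [ 0.732 -0.045  0.007]
side cam [ 0.303 -0.842  0.626]
push_nut 0.59 [359.5, 289.3, 372.7, 304.2] [ 0.594 -0.306  0.007]
washer 0.62 [322.9, 291.9, 332.0, 302.1] [ 0.512 -0.282  0.007]
spacer 0.61 [287.7, 294.8, 298.5, 308.8] [ 0.436 -0.274  0.007]
driver 0.79 [267.9, 148.3, 276.9, 181.0] [0.529 0.394 0.007]
driver 0.52 [319.7, 292.6, 334.3, 302.9] [ 0.511 -0.284  0.007]
fan 0.91 [292.6, 180.1, 343.8, 209.1] [0.626 0.142 0.007]
motor 0.82 [293.1, 179.7, 345.1, 238.8] [0.603 0.06  0.007]
parts_mat 0.9 [266.9, 272.9, 393.2, 331.1] [ 0.513 -0.297  0.007]
steel_can 0.93 [368.5, 186.2, 411.3, 240.5] [ 0.797 -0.02   0.007]
steel_can 0.33 [269.4, 269.0, 393.3, 328.1] [ 0.519 -0.289  0.007]
```

View pics/scene0.png

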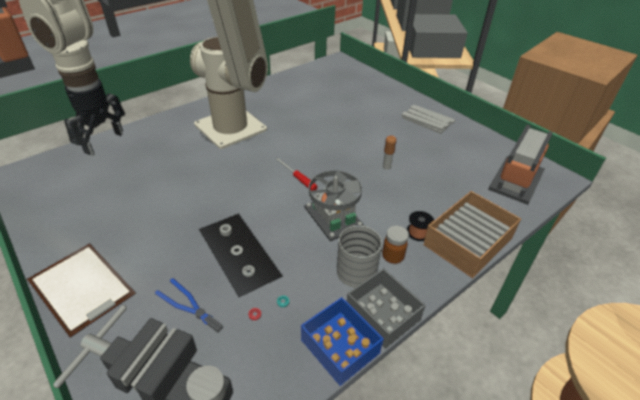

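View pics/side0.png

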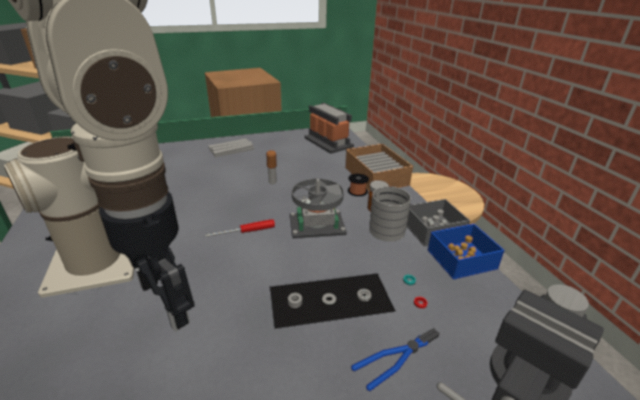

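The nut is the rightmost ring in the side view (364,295), at about (0.594, -0.30). The driver stands at scene (389,152) and side (272,167). The shaft is at scene (336,180) and side (318,185). I'll move above the nut.

>>> drive_tool(
  increments=[
    [[37,15,0],[0,0,0],1],
    [[37,15,0],[0,0,0],1],
    [[37,15,0],[0,0,0],1],
    [[37,15,0],[0,0,0],1],
    [[37,15,0],[0,0,0],1],
    [[37,15,0],[0,0,0],1],
    [[37,15,-5],[0,0,0],1],
    [[37,15,-5],[0,0,0],1],
  ],
)

```text
clock: 1.57
eef_pos: [0.5194, -0.3274, 0.2216]
tool_rot: [0.974, 0.227, 0.0, 0.001]
ft_force: [-0.2, -0.5, 0.0]
grip_width: 0.0856
grasp_force: 0.0
```

>>> drive_tool(
  increments=[
    [[37,15,-5],[0,0,0],1],
    [[37,15,-5],[0,0,0],1],
    [[0,0,0],[0,0,0],1],
    [[0,0,0],[0,0,0],1],
    [[0,0,0],[0,0,0],1],
  ],
)

```text
clock: 1.98
eef_pos: [0.5912, -0.2981, 0.2106]
tool_rot: [0.974, 0.228, -0.001, -0.0]
ft_force: [0.0, -1.0, 1.0]
grip_width: 0.0856
grasp_force: 0.0
```

```bash
python3 - <<'E'
from h import *
o=get_obs();print(np.round(o["eef_pos"],4),np.round(o["tool_rot"],3),np.round(o["joint_pos"],2))
p=camera("wrist");save(p,"pics/w1.png");print(np.round(p["view"],3),p["K"])
for q in("push_nut","washer","spacer","fan"):
    for s in silhouettes(q,p)[:3]:
        b=s["bbox"];print(q,round(s["conf"],2),b,np.round(atz(p,(b[0]+b[2])/2,(b[1]+b[3])/2,.007),4))
E
```

```text
[ 0.5912 -0.2981  0.2106] [ 0.974  0.228 -0.001 -0.   ] [-0.47  0.59  0.47  1.46 -0.    2.22]
[[ 0.443 -0.897 -0.001 -0.529]
 [-0.86  -0.425  0.284  0.351]
 [-0.255 -0.125 -0.959  0.474]
 [ 0.     0.     0.     1.   ]] [[308.5041305    0.         323.9846002 ]
 [  0.         308.5041305  196.52101447]
 [  0.           0.           1.        ]]
push_nut 0.98 [348.8, 42.3, 373.7, 74.5] [ 0.7154 -0.2792  0.007 ]
push_nut 0.87 [314.6, 155.0, 334.7, 179.4] [ 0.596  -0.2959  0.007 ]
washer 0.63 [273.7, 211.9, 299.3, 234.4] [ 0.5144 -0.285   0.007 ]
spacer 0.92 [235.7, 257.5, 266.9, 280.9] [ 0.4379 -0.2708  0.007 ]
fan 0.67 [2.6, 1.0, 68.1, 139.7] [0.5539 0.0217 0.007 ]
```

View pics/w1.png

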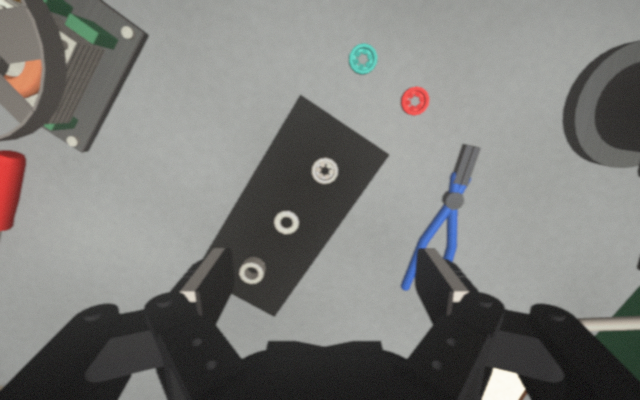

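The push nut with its teeth shows at (324,171), the washer at (286,222) and the spacer at (252,270). The red and turquoise look-alikes are off the mat. I'll refine the nut centre and triangulate the shaft and driver.

```bash
python3 - <<'E'
from h import *
p=camera("wrist");g=cv2.cvtColor(p["image"],cv2.COLOR_RGB2GRAY)
for n,(u,v),z in(("nut",(324,171),.011),("washer",(286,222),.007),("spacer",(252,270),.019)):
    r=g[v-18:v+19,u-18:u+19];_,t=cv2.threshold(r,0,255,cv2.THRESH_OTSU)
    c=max(cv2.findContours(t,cv2.RETR_EXTERNAL,cv2.CHAIN_APPROX_NONE)[0],key=cv2.contourArea)
    (x,y),rad=cv2.minEnclosingCircle(c);e=cv2.fitEllipse(c)
    print(n,np.round(e[0],1),np.round(e[1],1),np.round(atz(p,u-18+e[0][0],v-18+e[0][1],z),4))
a=camera("scene");b=camera("side")
for im,n,(u,v) in((a,"a",(336,185)),(b,"b",(318,192)),(a,"c",(389,152)),(b,"d",(272,167))):
    cv2.imwrite(f"pics/{n}.png",cv2.resize(cv2.cvtColor(im["image"],cv2.COLOR_RGB2BGR)[v-30:v+30,u-36:u+36],None,fx=5,fy=5,interpolation=cv2.INTER_CUBIC))
I=[cv2.imread(f"pics/{n}.png") for n in"abcd"]
cv2.imwrite("pics/crops.png",np.vstack([np.hstack(I[:2]),np.hstack(I[2:])]))
E
```

```text
nut [17.4 16.5] [25.5 25.7] [ 0.5933 -0.2971  0.011 ]
washer [17.2 17.1] [22.6 24.2] [ 0.5154 -0.2839  0.007 ]
spacer [16.8 19.4] [21.7 24.1] [ 0.4414 -0.2723  0.019 ]
```

View pics/crops.png

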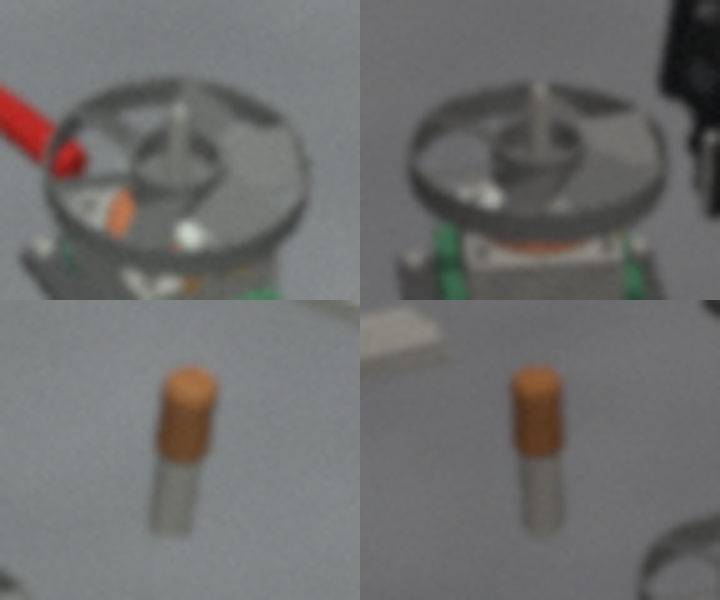

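Shaft tip: scene (336,175), side (318,179). Driver top: scene (391.2,138.4), side (271.4,152.5). I'll descend and look again from close by.

>>> drive_tool(
  increments=[
    [[2,1,-30],[0,0,0],1],
    [[0,0,-30],[0,0,0],1],
    [[0,0,-30],[0,0,0],1],
    [[0,0,-25],[0,0,0],1],
    [[0,0,0],[0,0,0],1],
    [[0,0,0],[0,0,0],1],
  ],
)

```text
clock: 2.88
eef_pos: [0.5921, -0.2969, 0.095]
tool_rot: [0.974, 0.227, -0.001, -0.001]
ft_force: [-0.5, 0.1, 0.8]
grip_width: 0.0855
grasp_force: 0.0
```

```bash
python3 - <<'E'
from h import *
o=get_obs();print(np.round(o["eef_pos"],4))
p=camera("wrist");g=cv2.cvtColor(p["image"],cv2.COLOR_RGB2GRAY);save(p,"pics/w2.png")
for s in silhouettes("push_nut",p)[:2]:
    b=s["bbox"];print(s["conf"],b)
u,v=np.round(proj(p,np.array([.593,-.297,.011]))).astype(int);print(u,v)
y0,x0=max(v-45,0),u-45
r=g[y0:v+46,x0:u+46];_,t=cv2.threshold(r,0,255,cv2.THRESH_OTSU)
c=max(cv2.findContours(t,cv2.RETR_EXTERNAL,cv2.CHAIN_APPROX_NONE)[0],key=cv2.contourArea)
e=cv2.fitEllipse(c);print(e,np.round(atz(p,x0+e[0][0],y0+e[0][1],.009),4))
a=camera("scene");b=camera("side")
def tri(L):
    A=[];B=[]
    for q,u,v in L:
        c,d=ray(q,u,v);d/=np.linalg.norm(d);M=np.eye(3)-np.outer(d,d);A.append(M);B.append(M@c)
    x=np.linalg.solve(sum(A),sum(B));return np.round(x,4),[np.round(proj(q,x)-[u,v],1) for q,u,v in L]
print("tip",tri([(a,336,175),(b,318,179)]),atz(a,336,175,.15),atz(b,318,179,.15))
print("drv top",tri([(a,391.2,138.4),(b,271.4,152.5)]),atz(a,391.2,138.4,.114),atz(b,271.4,152.5,.114))
print("drv bot",tri([(a,387.2,167),(b,272.6,182.)]))
E
```

```text
[ 0.5921 -0.2969  0.095 ]
0.63 [361.3, 10.9, 407.0, 61.2]
0.62 [308.9, 181.5, 344.4, 219.3]
325 203
((45.66301345825195, 44.003936767578125), (36.478336334228516, 37.949066162109375), 82.83133697509766) [ 0.5929 -0.2973  0.009 ]
tip (array([ 0.5751, -0.0045,  0.1506]), [array([-0.2,  0.9]), array([-0.4, -0.8])]) [ 0.57211204 -0.00119525  0.15      ] [ 0.57520247 -0.00814094  0.15      ]
drv top (array([0.5068, 0.2795, 0.1097]), [array([-0.1,  0.3]), array([-0.1, -0.3])]) [0.50967229 0.27591745 0.114     ] [0.50507487 0.26793634 0.114     ]
drv bot (array([ 0.5062,  0.2826, -0.0025]), [array([-0. ,  0.2]), array([-0.1, -0.2])])
```

>>> drive_tool(
  increments=[
    [[1,0,-30],[0,0,0],1],
    [[0,0,-30],[0,0,0],1],
    [[0,0,-20],[0,0,0],0.6],
    [[0,0,-10],[0,0,0],0.6],
    [[0,0,0],[0,0,0],0.6],
    [[0,0,0],[0,0,0],0.6],
  ],
)

```text
clock: 3.58
eef_pos: [0.5952, -0.2977, 0.0075]
tool_rot: [0.974, 0.227, 0.001, 0.0]
ft_force: [1.1, -0.1, 0.7]
grip_width: 0.0511
grasp_force: 0.0
```

>>> drive_tool(
  increments=[
    [[0,0,0],[0,0,0],0.2],
    [[0,0,0],[0,0,0],0.2],
    [[0,0,0],[0,0,0],0.2],
    [[0,0,0],[0,0,0],0.2],
    [[0,0,0],[0,0,0],0.2],
    [[0,0,0],[0,0,0],0.2],
  ],
)

```text
clock: 4.08
eef_pos: [0.5962, -0.2981, 0.0096]
tool_rot: [0.974, 0.227, 0.002, 0.002]
ft_force: [-1.0, 1.0, 6.0]
grip_width: 0.0234
grasp_force: 58.6
```

```bash
python3 - <<'E'
from h import *
o=get_obs();print(np.round(o["eef_pos"],4),o["ft_force"],o["grip_width"],o["joint_pos"])
p=camera("wrist");cv2.imwrite("pics/w3.png",cv2.cvtColor(p["image"],cv2.COLOR_RGB2BGR)[130:330,220:440].repeat(2,0).repeat(2,1))
E
```

```text
[ 0.5962 -0.2981  0.0096] [-1.03437941  1.02828622  5.98898316] 0.023370058842135742 [-4.63722143e-01  7.21898487e-01  1.75630423e-01  1.01955560e+00
  8.50017068e-05  2.21906452e+00]
```

View pics/w3.png

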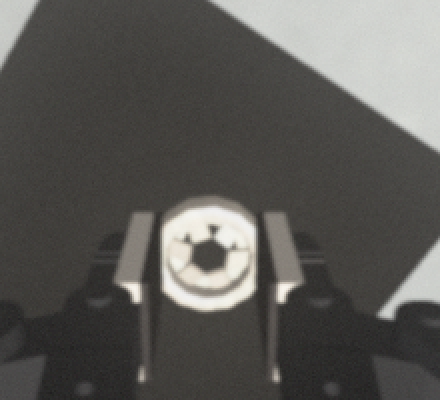

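The nut is between the fingers but clipped on both flanks, with width 23.4 mm and 6 N upward. The tips closed over its top edge, so I need to go lower: reopen and descend.

>>> drive_tool(
  increments=[
    [[0,0,4],[0,0,0],0.6],
    [[-2,1,0],[0,0,0],0.6],
    [[0,0,0],[0,0,0],0.6],
    [[0,0,0],[0,0,0],0.6],
    [[0,0,0],[0,0,0],0.6],
  ],
)

```text
clock: 4.55
eef_pos: [0.5923, -0.2962, 0.0102]
tool_rot: [0.974, 0.227, -0.0, -0.0]
ft_force: [-0.3, 0.3, -0.8]
grip_width: 0.0513
grasp_force: 0.0
```

```bash
python3 - <<'E'
from h import *
o=get_obs();print(np.round(o["eef_pos"],4),o["ft_force"],o["grip_width"])
p=camera("wrist");g=cv2.cvtColor(p["image"],cv2.COLOR_RGB2GRAY)
cv2.imwrite("pics/w4.png",cv2.cvtColor(p["image"],cv2.COLOR_RGB2BGR)[130:330,220:440].repeat(2,0).repeat(2,1))
u,v=np.round(proj(p,np.array([.593,-.297,.011]))).astype(int);print(u,v)
y0,x0=v-45,u-45
r=g[y0:v+46,x0:u+46];_,t=cv2.threshold(r,140,255,0)
c=max(cv2.findContours(t,cv2.RETR_EXTERNAL,cv2.CHAIN_APPROX_NONE)[0],key=cv2.contourArea)
e=cv2.fitEllipse(c);print(e,np.round(atz(p,x0+e[0][0],y0+e[0][1],.009),4))
E
```

```text
[ 0.5923 -0.2962  0.0102] [-0.30028605  0.25645292 -0.8056153 ] 0.05132661470140763
326 254
((48.84788513183594, 44.523372650146484), (53.39507293701172, 57.7407341003418), 81.88605499267578) [ 0.593 -0.299  0.009]
```

View pics/w4.png

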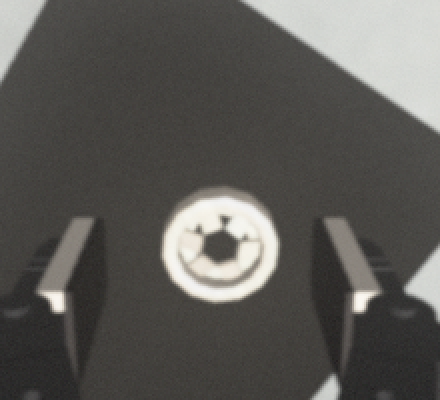

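The nut is undisturbed, centred in the crop at (220,245). I'll descend 9 mm and close.

>>> drive_tool(
  increments=[
    [[1,-2,-5],[0,0,0],0.6],
    [[0,0,-4],[0,0,0],0.6],
    [[0,0,0],[0,0,0],0.6],
    [[0,0,0],[0,0,0],0.25],
    [[0,0,0],[0,0,0],0.25],
    [[0,0,0],[0,0,0],0.25],
    [[0,0,0],[0,0,0],0.25],
    [[0,0,0],[0,0,0],0.25],
  ],
)

```text
clock: 5.27
eef_pos: [0.5942, -0.2985, 0.003]
tool_rot: [0.974, 0.227, 0.001, 0.0]
ft_force: [-1.7, 0.6, 7.6]
grip_width: 0.0271
grasp_force: 59.1
```

>>> drive_tool(
  increments=[
    [[0,0,10],[0,0,0],0.25],
    [[0,0,20],[0,0,0],0.25],
    [[0,0,20],[0,0,0],0.25],
    [[0,0,0],[0,0,0],0.25],
    [[0,0,0],[0,0,0],0.25],
  ],
)

```text
clock: 5.68
eef_pos: [0.5945, -0.2988, 0.0529]
tool_rot: [0.974, 0.227, 0.001, 0.001]
ft_force: [-1.4, -0.8, -1.0]
grip_width: 0.0271
grasp_force: 59.1
```

```bash
python3 - <<'E'
from h import *
p=camera("wrist");s=camera("side");t=camera("scene")
A=cv2.resize(p["image"][130:330,220:440],None,fx=2,fy=2)
u,v=np.round(proj(s,np.array([.594,-.298,.06]))).astype(int)
B=cv2.resize(s["image"][v-40:v+40,u-35:u+35],(350,400),interpolation=cv2.INTER_CUBIC)
im=np.hstack([A,B]);cv2.imwrite("pics/w5.png",im[...,::-1]);print(get_obs()["grip_width"],u,v)
E
```

```text
0.027132667200699637 367 277
```

View pics/w5.png

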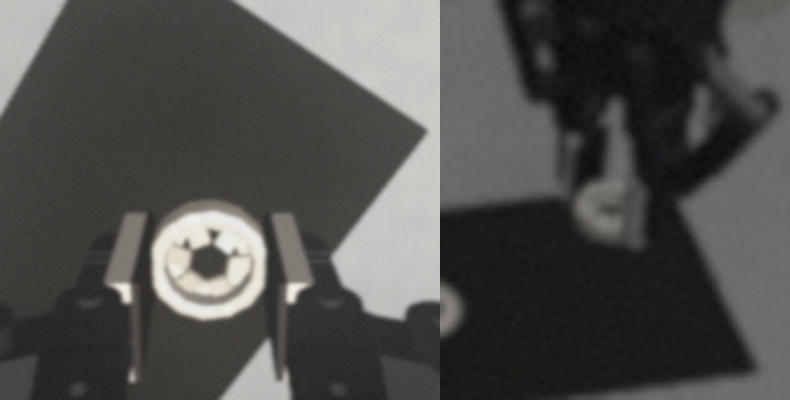

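The nut is held level between the fingertips, centred at (209,262) in the wrist crop. I'll raise it and move beside the shaft to measure the tip with the same camera.

>>> drive_tool(
  increments=[
    [[0,0,35],[0,0,0],0.25],
    [[0,0,35],[0,0,0],0.25],
    [[0,0,35],[0,0,0],0.25],
    [[0,0,27],[0,0,0],0.25],
  ],
)

```text
clock: 6.17
eef_pos: [0.5933, -0.2982, 0.1846]
tool_rot: [0.974, 0.227, -0.0, -0.0]
ft_force: [0.8, -0.9, 0.5]
grip_width: 0.0272
grasp_force: 59.3
```

>>> drive_tool(
  increments=[
    [[-10.5,32,0],[0,0,0],0.25],
    [[-10.5,32,0],[0,0,0],0.25],
    [[-10.5,32,0],[0,0,0],0.25],
    [[-10.5,32,0],[0,0,0],0.25],
    [[-10.5,32,0],[0,0,0],0.25],
    [[-10.5,32,0],[0,0,0],0.25],
    [[-10.5,32,0],[0,0,0],0.25],
    [[-10.5,38,0],[0,0,0],0.25],
  ],
)

```text
clock: 6.83
eef_pos: [0.5079, -0.0355, 0.182]
tool_rot: [0.974, 0.227, -0.001, -0.0]
ft_force: [0.3, 0.2, -0.8]
grip_width: 0.0267
grasp_force: 59.3
```

>>> drive_tool(
  increments=[
    [[0,0,0],[0,0,0],0.25],
    [[0,0,0],[0,0,0],0.25],
    [[0,0,0],[0,0,0],0.25],
  ],
)

```text
clock: 7.08
eef_pos: [0.5093, -0.0363, 0.1826]
tool_rot: [0.974, 0.228, -0.001, 0.0]
ft_force: [-0.3, -0.4, 0.7]
grip_width: 0.0269
grasp_force: 59.4
```

```bash
python3 - <<'E'
from h import *
o=get_obs();print(np.round(o["eef_pos"],4),o["ft_force"],o["tool_rot"])
p=camera("wrist");save(p,"pics/w6.png");print("cam",ray(p,0,0)[0],"tip est px",proj(p,np.array([.575,-.0045,.15])),"tcp px",proj(p,o["eef_pos"]))
E
```

```text
[ 0.5093 -0.0363  0.1826] [-0.27024676 -0.36336761  0.72584303] [ 9.73726808e-01  2.27718620e-01 -5.71850814e-04  7.52650562e-05]
cam [ 0.57467253 -0.00372435  0.32631628] tip est px [325.6814205  105.36894137] tcp px [324.5750177  253.62912196]
```

View pics/w6.png

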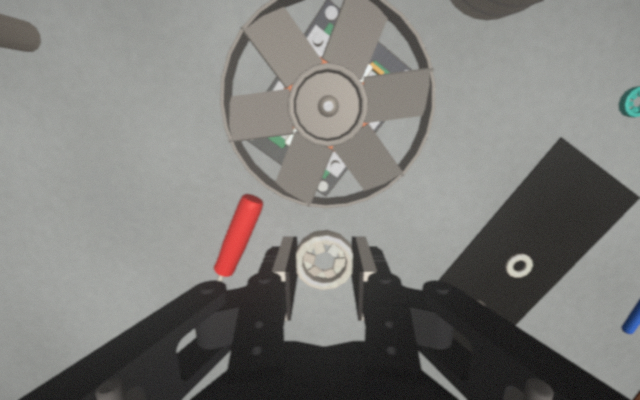

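The shaft tip is the bright spot at (328,106), inside the hub cup, and the held nut is at (323,260). I'll fit both.

```bash
python3 - <<'E'
from h import *
o=get_obs();p=camera("wrist");g=cv2.cvtColor(p["image"],cv2.COLOR_RGB2GRAY).astype(float)
r=g[94:118,316:340];m=r>(r.max()+np.median(r))/2
yy,xx=np.nonzero(m);tx,ty=xx.mean()+316,yy.mean()+94
tip=atz(p,tx,ty,.150);print("tip px",tx,ty,m.sum(),tip)
y0,x0=225,290
r=g[y0:296,x0:360].astype(np.uint8);print(np.percentile(r,[10,50,90]))
_,t=cv2.threshold(r,165,255,0);t[:, :0]=0
c=cv2.convexHull(max(cv2.findContours(t,cv2.RETR_EXTERNAL,cv2.CHAIN_APPROX_NONE)[0],key=cv2.contourArea))
e=cv2.fitEllipse(c);print(e,cv2.boundingRect(c))
for z in (.008,):
    q=atz(p,x0+e[0][0],y0+e[0][1],o["eef_pos"][2]+z);print("nut",q,"nut-tcp",q-o["eef_pos"],"shift",(tip-q)[:2]*1000)
# tooth hole (dark/grey centre) check
vis=cv2.cvtColor(p["image"],cv2.COLOR_RGB2BGR)[220:300,280:370].copy();vis=cv2.resize(vis,None,fx=5,fy=5,interpolation=cv2.INTER_CUBIC)
cv2.ellipse(vis,(( (e[0][0]+10)*5+2,(e[0][1]+5)*5+2),(e[1][0]*5,e[1][1]*5),e[2]),(0,0,255),1);cv2.imwrite("pics/w7.png",vis)
E
```

```text
tip px 326.8243243243243 105.39189189189189 74 [ 0.57557377 -0.00577027  0.15      ]
[ 58. 168. 204.]
((34.43017578125, 47.82133483886719), (65.45389556884766, 75.24897766113281), 178.87640380859375) (7, 11, 55, 60)
nut [ 0.50371019 -0.03970166  0.19070694] nut-tcp [-0.00575137 -0.00276314  0.008     ] shift [71.8635801  33.93139627]
```

View pics/w7.png

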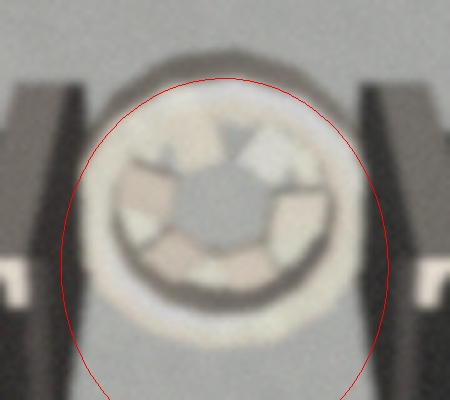

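```bash
python3 - <<'E'
from h import *
o=get_obs();p=camera("wrist");e=o["eef_pos"]
for z in(.006,.008,.010):
    q=atz(p,324.,261.8,e[2]+z);print(z,q,(q-e)*1000,"px of tcp axis",proj(p,e+[0,0,z]))
tip=np.array([.5755,-.0058])
q=atz(p,324.,261.8,e[2]+.008);print("shift",(tip-q[:2])*1000)
E
```

```text
0.006 [ 0.50822445 -0.03766807  0.18880616] [-1.39726335 -0.36410555  6.        ] px of tcp axis [324.58503799 259.23118379]
0.008 [ 0.50919518 -0.03719177  0.19080616] [-0.42653427  0.11219223  8.        ] px of tcp axis [324.59083342 261.1871539 ]
0.01 [ 0.51016591 -0.03671547  0.19280616] [ 0.54419481  0.58849001 10.        ] px of tcp axis [324.59677814 263.19351521]
shift [66.30482149 31.39177207]
```

>>> drive_tool(
  increments=[
    [[16.5,7.8,0],[0,0,0],0.25],
    [[16.5,7.8,0],[0,0,0],0.25],
    [[16.5,7.8,0],[0,0,0],0.25],
    [[16.5,7.8,0],[0,0,0],0.25],
    [[0,0,-10],[0,0,0],0.25],
    [[0,0,-10],[0,0,0],0.25],
    [[0,0,0],[0,0,0],0.25],
    [[0,0,0],[0,0,0],0.25],
  ],
)

```text
clock: 7.9
eef_pos: [0.5734, -0.006, 0.1616]
tool_rot: [0.974, 0.227, -0.002, -0.0]
ft_force: [0.5, 0.2, -0.3]
grip_width: 0.0267
grasp_force: 59.4
```

```bash
python3 - <<'E'
from h import *
o=get_obs();print(np.round(o["eef_pos"],4),o["ft_force"],o["ft_torque"])
a=camera("scene");b=camera("side");C=[]
for q in(a,b):
    u,v=np.round(proj(q,np.array([.575,-.005,.16]))).astype(int)
    C.append(cv2.resize(q["image"][v-30:v+30,u-36:u+36],None,fx=5,fy=5,interpolation=cv2.INTER_CUBIC))
cv2.imwrite("pics/s8.png",np.hstack(C)[...,::-1])
E
```

```text
[ 0.5734 -0.006   0.1616] [ 0.51573428  0.17418929 -0.32514511] [-0.01301256  0.02792451  0.0086852 ]
```

View pics/s8.png

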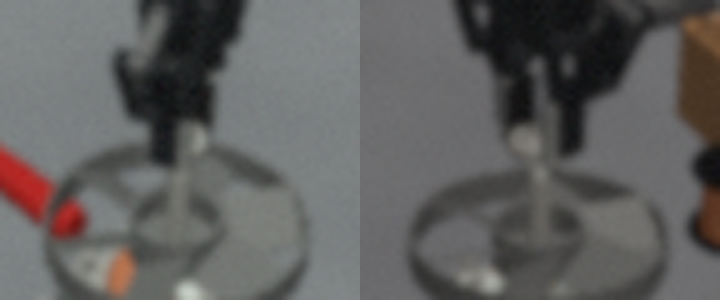

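The nut is just above the tip but about 2 mm short in x. I'll correct and descend gently.

>>> drive_tool(
  increments=[
    [[2,0,0],[0,0,0],0.25],
    [[0,0,0],[0,0,0],0.25],
    [[0,0,-4],[0,0,0],0.25],
    [[0,0,-4],[0,0,0],0.25],
    [[0,0,-3],[0,0,0],0.25],
    [[0,0,-3],[0,0,0],0.25],
    [[0,0,0],[0,0,0],0.25],
  ],
)

```text
clock: 8.58
eef_pos: [0.5768, -0.005, 0.1482]
tool_rot: [0.974, 0.227, -0.001, -0.0]
ft_force: [-0.5, -0.0, -1.0]
grip_width: 0.0266
grasp_force: 59.4
```

>>> drive_tool(
  increments=[
    [[0,0,-1.5],[0,0,0],0.25],
    [[0,0,-1.5],[0,0,0],0.25],
    [[0,0,0],[0,0,0],0.25],
  ],
)

```text
clock: 8.83
eef_pos: [0.5773, -0.0051, 0.146]
tool_rot: [0.974, 0.227, -0.0, -0.0]
ft_force: [0.4, 0.5, -0.3]
grip_width: 0.0268
grasp_force: 59.4
```

>>> drive_tool(
  increments=[
    [[-1.5,-0.8,0],[0,0,0],0.25],
    [[0,0,-1.5],[0,0,0],0.25],
    [[0,0,-1.5],[0,0,0],0.25],
    [[0,0,0],[0,0,0],0.25],
  ],
)

```text
clock: 9.17
eef_pos: [0.576, -0.0058, 0.1432]
tool_rot: [0.974, 0.227, 0.0, -0.0]
ft_force: [-0.1, 0.6, -0.2]
grip_width: 0.0269
grasp_force: 59.4
```

>>> drive_tool(
  increments=[
    [[0,0,-1],[0,0,0],0.25],
    [[0,0,0],[0,0,0],0.25],
  ],
)

```text
clock: 9.33
eef_pos: [0.5761, -0.0058, 0.1428]
tool_rot: [0.974, 0.227, 0.0, 0.0]
ft_force: [-1.0, 0.2, 2.5]
grip_width: 0.0267
grasp_force: 59.6
```

>>> drive_tool(
  increments=[
    [[0,0,-1],[0,0,0],0.25],
    [[0,0,0],[0,0,0],0.25],
  ],
)

```text
clock: 9.5
eef_pos: [0.5764, -0.0059, 0.1421]
tool_rot: [0.974, 0.227, 0.001, 0.0]
ft_force: [0.3, -0.5, 3.3]
grip_width: 0.0267
grasp_force: 59.8
```

Contact came at the predicted height with no side force. I'll press on past the cone.

>>> drive_tool(
  increments=[
    [[0,0,-1],[0,0,0],0.25],
    [[0,0,0],[0,0,0],0.25],
  ],
)

```text
clock: 9.67
eef_pos: [0.5767, -0.006, 0.1412]
tool_rot: [0.974, 0.227, 0.001, 0.0]
ft_force: [0.3, 0.6, 4.7]
grip_width: 0.0268
grasp_force: 59.8
```

>>> drive_tool(
  increments=[
    [[0,0,-1],[0,0,0],0.25],
    [[0,0,0],[0,0,0],0.25],
  ],
)

```text
clock: 9.83
eef_pos: [0.5769, -0.0062, 0.1403]
tool_rot: [0.974, 0.227, 0.001, 0.001]
ft_force: [0.5, -1.2, 5.1]
grip_width: 0.0267
grasp_force: 59.8
```

>>> drive_tool(
  increments=[
    [[0,0,-1],[0,0,0],0.25],
    [[0,0,0],[0,0,0],0.25],
  ],
)

```text
clock: 10.0
eef_pos: [0.5771, -0.0062, 0.1394]
tool_rot: [0.974, 0.227, 0.001, 0.001]
ft_force: [-0.2, 0.0, 5.6]
grip_width: 0.027
grasp_force: 59.8
```

>>> drive_tool(
  increments=[
    [[0,0,-1],[0,0,0],0.25],
    [[0,0,-0.5],[0,0,0],0.25],
    [[0,0,0],[0,0,0],0.25],
  ],
)

```text
clock: 10.25
eef_pos: [0.5764, -0.0059, 0.1374]
tool_rot: [0.974, 0.227, 0.001, 0.0]
ft_force: [-0.2, 1.1, 4.2]
grip_width: 0.0269
grasp_force: 59.7
```

>>> drive_tool(
  increments=[
    [[0,0,0],[0,0,0],0.6],
    [[0,0,0],[0,0,0],0.6],
    [[0,0,0],[0,0,0],0.6],
    [[0,0,0],[0,0,0],0.6],
    [[0,0,15],[0,0,0],0.6],
    [[0,0,30],[0,0,0],0.8],
    [[0,0,30],[0,0,0],0.8],
    [[0,0,0],[0,0,0],0.8],
  ],
)

```text
clock: 10.92
eef_pos: [0.5791, -0.006, 0.2181]
tool_rot: [0.974, 0.227, 0.005, 0.001]
ft_force: [1.0, 1.4, 1.0]
grip_width: 0.0685
grasp_force: 0.0
```

>>> drive_tool(
  increments=[
    [[-30,-14,0],[0,0,0],0.8],
    [[-30,-14,0],[0,0,0],0.8],
    [[0,0,0],[0,0,0],0.8],
    [[0,0,0],[0,0,0],0.8],
  ],
)

```text
clock: 11.25
eef_pos: [0.5145, -0.0344, 0.2117]
tool_rot: [0.974, 0.227, -0.0, -0.0]
ft_force: [0.5, 0.2, -0.1]
grip_width: 0.0684
grasp_force: 0.0
```

```bash
python3 - <<'E'
from h import *
o=get_obs();print(np.round(o["eef_pos"],4),o["ft_force"],o["joint_pos"])
p=camera("wrist");u,v=np.round(proj(p,np.array([.5757,-.006,.146]))).astype(int);print(u,v,ray(p,0,0)[0])
C=[cv2.resize(p["image"][max(v-60,0):max(v-60,0)+120,u-60:u+60],(300,300),interpolation=cv2.INTER_CUBIC)]
for n in("scene","side"):
    q=camera(n);a,b=np.round(proj(q,np.array([.5757,-.006,.14]))).astype(int)
    C.append(cv2.resize(q["image"][b-20:b+20,a-16:a+16],(240,300),interpolation=cv2.INTER_CUBIC))
cv2.imwrite("pics/s9.png",np.hstack(C)[...,::-1])
E
```

```text
[ 0.5145 -0.0344  0.2117] [ 0.48457459  0.23120115 -0.06981658] [-6.67873768e-02  2.81313678e-01  7.74862274e-03  1.29806272e+00
  4.80870768e-05  2.61735957e+00]
327 114 [ 0.57992051 -0.00203604  0.35538276]
```

View pics/s9.png

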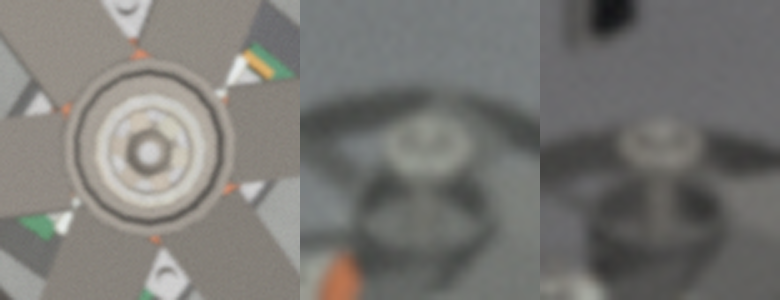

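The nut sits level and concentric on the shaft just under the tip. Those crops take me one over the 10-picture limit, so I'll view no more and work from numbers. Next is the driver.

>>> drive_tool(
  increments=[
    [[-5,35,0],[0,0,7],1],
    [[-5,35,0],[0,0,7],1],
    [[-5,35,0],[0,0,7],1],
    [[-5,35,0],[0,0,7],1],
    [[-5,35,0],[0,0,7],1],
    [[-5,35,0],[0,0,7],1],
    [[-4,35,0],[0,0,0],1],
    [[0,0,0],[0,0,0],1],
  ],
)

```text
clock: 12.07
eef_pos: [0.4821, 0.2178, 0.2117]
tool_rot: [0.825, 0.565, 0.001, -0.001]
ft_force: [-0.0, -0.6, 0.3]
grip_width: 0.0856
grasp_force: 0.0
```

>>> drive_tool(
  increments=[
    [[0,0,0],[0,0,0],1],
    [[0,0,0],[0,0,0],1],
  ],
)

```text
clock: 12.23
eef_pos: [0.4824, 0.2117, 0.2115]
tool_rot: [0.827, 0.562, -0.0, 0.0]
ft_force: [-0.2, -0.7, -0.3]
grip_width: 0.0856
grasp_force: 0.0
```

```bash
python3 - <<'E'
from h import *
o=get_obs();print(np.round(o["eef_pos"],4),np.round(o["tool_rot"],4),np.round(o["joint_pos"],2))
p=camera("wrist");print("cam",ray(p,0,0)[0],"px exp",proj(p,np.array([.507,.279,.114])))
for s in silhouettes("driver",p)[:3]: print(s["conf"],s["bbox"],s["region"].sum())
hsv=cv2.cvtColor(p["image"],cv2.COLOR_RGB2HSV)
m=cv2.inRange(hsv,(5,90,60),(22,255,255))
n,l,st,ce=cv2.connectedComponentsWithStats(m)
for i in range(1,n):
    if st[i,4]>150: print("brown",st[i],ce[i],atz(p,*ce[i],.114))
E
```

```text
[0.4824 0.2117 0.2115] [ 8.273e-01  5.617e-01 -1.000e-04  2.000e-04] [ 0.41  0.3   0.04  1.31 -0.    2.36]
cam [0.50987316 0.27904143 0.35527481] px exp [320.65253621 107.22147138]
0.96 [297.3, 83.8, 340.2, 130.3] 1607
brown [ 581    0   59  112 5125] [615.49990244  49.30985366] [0.71755367 0.23808056 0.114     ]
brown [ 299   86   42   45 1452] [319.14600551 107.80853994] [0.50578993 0.27902484 0.114     ]
brown [ 555  115   41   49 1021] [570.59157689 137.43780607] [0.67783089 0.18700753 0.114     ]
brown [ 581  202   59   64 2678] [613.17961165 229.2759522 ] [0.69893072 0.09660435 0.114     ]
```

>>> drive_tool(
  increments=[
    [[12,34,0],[0,0,0],1],
    [[12,33,0],[0,0,0],1],
    [[0,0,-35],[0,0,0],1],
    [[0,0,-20],[0,0,0],1],
    [[0,0,0],[0,0,0],1],
    [[0,0,0],[0,0,0],1],
  ],
)

```text
clock: 12.83
eef_pos: [0.5055, 0.2765, 0.1557]
tool_rot: [0.828, 0.56, -0.002, -0.0]
ft_force: [0.9, -0.2, 0.2]
grip_width: 0.0853
grasp_force: 0.0
```

```bash
python3 - <<'E'
from h import *
o=get_obs();e=o["eef_pos"];print(np.round(e,4))
p=camera("wrist");print("axis px",proj(p,np.array([e[0],e[1],.114])))
hsv=cv2.cvtColor(p["image"],cv2.COLOR_RGB2HSV)
m=cv2.inRange(hsv,(5,90,60),(22,255,255))
n,l,st,ce=cv2.connectedComponentsWithStats(m)
for i in range(1,n):
    if st[i,4]>600: print(st[i],ce[i],atz(p,*ce[i],.114))
    if st[i,4]>600 and abs(ce[i][0]-320)<60:
        ys,xs=np.nonzero(l==i)
        for y in range(st[i,1],st[i,1]+st[i,3],12): print(y,xs[ys==y].min(),xs[ys==y].max(),int(p["image"][y,xs[ys==y]].mean()))
E
```

```text
[0.5055 0.2765 0.1557]
axis px [323.25967434 223.42875816]
[ 608   12   32  163 2665] [628.80825516  71.42251407] [0.69758135 0.29745821 0.114     ]
[ 298  179   50   62 2385] [322.15303983 210.20712788] [0.50815722 0.28507086 0.114     ]
179 318 329 71
191 304 341 68
203 301 343 108
215 298 346 120
227 301 344 123
239 315 330 122
[ 583  188   57   54 1723] [606.60069646 210.92396982] [0.67534637 0.21769563 0.114     ]
[609 277  31  57 690] [627.28695652 296.30289855] [0.68041742 0.14845648 0.114     ]
```

>>> drive_tool(
  increments=[
    [[0.5,2.5,0],[0,0,0],1],
    [[0,0,-25],[0,0,0],1],
    [[0,0,-25],[0,0,0],1],
    [[0,0,-20],[0,0,0],1],
    [[0,0,-14],[0,0,0],1],
    [[0,0,0],[0,0,0],1],
    [[0,0,0],[0,0,0],1],
  ],
)

```text
clock: 13.47
eef_pos: [0.507, 0.2806, 0.0739]
tool_rot: [0.828, 0.561, 0.001, 0.0]
ft_force: [1.4, 0.4, 0.3]
grip_width: 0.0854
grasp_force: 0.0
```

>>> drive_tool(
  increments=[
    [[0,0,0],[0,0,0],0.3],
    [[0,0,0],[0,0,0],0.3],
    [[0,0,0],[0,0,0],0.3],
    [[0,0,0],[0,0,0],0.3],
    [[0,0,0],[0,0,0],0.3],
    [[0,0,0],[0,0,0],0.3],
    [[0,0,0],[0,0,0],0.3],
    [[0,0,0],[0,0,0],0.3],
  ],
)

```text
clock: 14.13
eef_pos: [0.5068, 0.2811, 0.074]
tool_rot: [0.828, 0.561, 0.001, -0.0]
ft_force: [-1.8, 0.1, 6.4]
grip_width: 0.0325
grasp_force: 59.0
```

>>> drive_tool(
  increments=[
    [[0,0,10],[0,0,0],0.3],
    [[0,0,36],[0,0,0],0.3],
    [[0,0,36],[0,0,0],0.3],
    [[0,0,36],[0,0,0],0.3],
    [[0,0,36],[0,0,0],0.3],
    [[0,0,31],[0,0,0],0.3],
    [[0,0,0],[0,0,0],0.3],
  ],
)

```text
clock: 14.72
eef_pos: [0.5091, 0.282, 0.2658]
tool_rot: [0.828, 0.561, 0.006, 0.001]
ft_force: [1.8, 0.4, -1.1]
grip_width: 0.0322
grasp_force: 60.6
```

>>> drive_tool(
  increments=[
    [[8.7,-35.5,0],[0,0,0],0.3],
    [[8.7,-35.5,0],[0,0,0],0.3],
    [[8.7,-35.5,0],[0,0,0],0.3],
    [[8.7,-35.5,0],[0,0,0],0.3],
    [[8.7,-35.5,0],[0,0,0],0.3],
    [[8.7,-35.5,0],[0,0,0],0.3],
    [[8.7,-35.5,0],[0,0,0],0.3],
    [[8.7,-35.5,0],[0,0,0],0.3],
  ],
)

```text
clock: 15.38
eef_pos: [0.5754, -0.0052, 0.2567]
tool_rot: [0.828, 0.561, -0.001, -0.001]
ft_force: [-0.5, 0.3, -2.6]
grip_width: 0.0323
grasp_force: 60.2
```

>>> drive_tool(
  increments=[
    [[0,0,0],[0,0,0],0.3],
    [[0,0,0],[0,0,0],0.3],
    [[0,0,0],[0,0,0],0.3],
  ],
)

```text
clock: 15.63
eef_pos: [0.5754, -0.0035, 0.2568]
tool_rot: [0.828, 0.561, -0.001, -0.001]
ft_force: [0.3, 0.0, -3.5]
grip_width: 0.0325
grasp_force: 60.5
```

```bash
python3 - <<'E'
from h import *
o=get_obs();e=o["eef_pos"];print(np.round(e,4),o["tool_rot"],o["ft_force"],o["ft_torque"])
for n in("scene","side"):
    p=camera(n);print(n,"pred bottom",proj(p,np.array([e[0]-.0008,e[1]-.002,e[2]-.074])),"pred tip",proj(p,np.array([.5757,-.006,.15])))
    for s in silhouettes("driver",p)[:2]:
        r=s["region"];ys,xs=np.nonzero(r);print(s["conf"],s["bbox"])
        for y in range(ys.min(),ys.max()+1,3):
            x=xs[ys==y]
            if len(x):print((y,int(x.min()),int(x.max())),end=" ")
        print()
    for s in silhouettes("push_nut",p)[:3]: print("nut",s["conf"],s["bbox"])
E
```

```text
[ 0.5754 -0.0035  0.2568] [ 0.82786846  0.56092097 -0.0008433  -0.00087088] [ 0.30846078  0.02702005 -3.4670525 ] [ 0.0047917  -0.00055462  0.02353739]
scene pred bottom [335.95298545 166.15563211] pred tip [335.49955637 176.41594037]
0.93 [329.4, 127.5, 343.8, 169.6]
(127, 334, 337) (130, 332, 337) (133, 332, 337) (136, 332, 337) (139, 331, 337) (142, 331, 337) (145, 331, 337) (148, 332, 341) (151, 332, 342) (154, 332, 342) (157, 332, 342) (160, 331, 341) (163, 331, 341) (166, 331, 341) (169, 334, 338) 
0.39 [200.2, 213.8, 281.0, 298.6]
(214, 236, 239) (217, 228, 241) (220, 220, 243) (223, 212, 246) (226, 205, 248) (229, 199, 250) (232, 200, 252) (235, 202, 254) (238, 204, 256) (241, 205, 258) (244, 207, 260) (247, 209, 262) (250, 211, 265) (253, 213, 267) (256, 214, 269) (259, 216, 271) (262, 217, 273) (265, 219, 275) (268, 222, 277) (271, 224, 279) (274, 225, 281) (277, 227, 281) (280, 229, 275) (283, 230, 269) (286, 233, 264) (289, 234, 257) (292, 236, 250) (295, 238, 243) 
nut 0.66 [277.3, 294.4, 290.9, 306.4]
nut 0.62 [329.6, 173.7, 343.0, 183.9]
nut 0.53 [219.4, 223.0, 232.2, 230.1]
side pred bottom [317.64606533 167.48459535] pred tip [317.93417113 178.6033749 ]
0.69 [311.0, 124.5, 324.9, 169.4]
(125, 314, 322) (128, 312, 324) (131, 312, 324) (134, 311, 324) (137, 311, 324) (140, 311, 324) (143, 311, 324) (146, 311, 324) (149, 312, 322) (152, 312, 322) (155, 312, 323) (158, 312, 323) (161, 311, 323) (164, 311, 323) (167, 311, 323) (170, 315, 319) 
nut 0.54 [312.9, 178.2, 323.0, 186.4]
nut 0.4 [402.1, 276.9, 417.2, 287.1]
```

>>> drive_tool(
  increments=[
    [[1.2,-0.5,0],[0,0,0],0.3],
    [[0,0,-10],[0,0,0],0.3],
    [[0,0,-10],[0,0,0],0.3],
    [[0,0,-8],[0,0,0],0.3],
    [[0,0,0],[0,0,0],0.3],
    [[0,0,0],[0,0,0],0.3],
  ],
)

```text
clock: 16.43
eef_pos: [0.5764, -0.0039, 0.2284]
tool_rot: [0.828, 0.561, -0.001, -0.001]
ft_force: [-0.9, -0.3, -2.5]
grip_width: 0.0322
grasp_force: 60.6
```

>>> drive_tool(
  increments=[
    [[0,0,-2],[0,0,0],0.3],
    [[0,0,-2],[0,0,0],0.3],
    [[0,0,0],[0,0,0],0.3],
    [[0,0,0],[0,0,0],0.3],
  ],
)

```text
clock: 16.77
eef_pos: [0.5773, -0.0039, 0.226]
tool_rot: [0.828, 0.561, 0.0, 0.0]
ft_force: [0.4, 0.5, -4.1]
grip_width: 0.0323
grasp_force: 60.6
```

>>> drive_tool(
  increments=[
    [[-0.5,0,-1.5],[0,0,0],0.3],
    [[0,0,-1.5],[0,0,0],0.3],
    [[0,0,0],[0,0,0],0.3],
  ],
)

```text
clock: 17.02
eef_pos: [0.5766, -0.0039, 0.2225]
tool_rot: [0.828, 0.561, -0.0, -0.0]
ft_force: [-0.9, -0.8, -2.7]
grip_width: 0.0323
grasp_force: 60.6
```

>>> drive_tool(
  increments=[
    [[0,0,-1.5],[0,0,0],0.3],
    [[0,0,-1.5],[0,0,0],0.3],
    [[0,0,0],[0,0,0],0.3],
  ],
)

```text
clock: 17.27
eef_pos: [0.5767, -0.0039, 0.2195]
tool_rot: [0.828, 0.561, -0.0, -0.0]
ft_force: [0.3, 0.2, -2.9]
grip_width: 0.0324
grasp_force: 60.6
```

>>> drive_tool(
  increments=[
    [[0,0,-1],[0,0,0],0.3],
    [[0,0,-1],[0,0,0],0.3],
    [[0,0,0],[0,0,0],0.3],
  ],
)

```text
clock: 17.52
eef_pos: [0.5768, -0.0038, 0.2183]
tool_rot: [0.828, 0.561, 0.0, 0.0]
ft_force: [-1.4, 0.9, 0.7]
grip_width: 0.0324
grasp_force: 61.1
```

Contact with the nut. Driving it down.

>>> drive_tool(
  increments=[
    [[0,0,-1],[0,0,0],0.3],
    [[0,0,-1],[0,0,0],0.3],
    [[0,0,-1],[0,0,0],0.3],
    [[0,0,-1],[0,0,0],0.3],
  ],
)

```text
clock: 17.85
eef_pos: [0.577, -0.0038, 0.2142]
tool_rot: [0.828, 0.561, 0.0, 0.0]
ft_force: [-0.7, 1.3, 3.5]
grip_width: 0.0326
grasp_force: 61.1
```

>>> drive_tool(
  increments=[
    [[0,0,-1],[0,0,0],0.3],
    [[0,0,-1],[0,0,0],0.3],
    [[0,0,-1],[0,0,0],0.3],
    [[0,0,-1],[0,0,0],0.3],
    [[0,0,-1],[0,0,0],0.3],
    [[0,0,-1],[0,0,0],0.3],
    [[0,0,-1],[0,0,0],0.3],
  ],
)

```text
clock: 18.43
eef_pos: [0.5768, -0.0039, 0.2067]
tool_rot: [0.828, 0.561, 0.0, 0.0]
ft_force: [-0.1, 0.1, 2.6]
grip_width: 0.0322
grasp_force: 61.1
```

>>> drive_tool(
  increments=[
    [[0,0,-1],[0,0,0],0.3],
    [[0,0,-1],[0,0,0],0.3],
    [[0,0,-1],[0,0,0],0.3],
    [[0,0,-1],[0,0,0],0.3],
    [[0,0,-1],[0,0,0],0.3],
    [[0,0,-1],[0,0,0],0.3],
  ],
)

```text
clock: 18.93
eef_pos: [0.5768, -0.0039, 0.2007]
tool_rot: [0.828, 0.561, 0.0, 0.0]
ft_force: [-0.2, 0.1, 4.0]
grip_width: 0.0322
grasp_force: 61.1
```

>>> drive_tool(
  increments=[
    [[0,0,-1],[0,0,0],0.3],
    [[0,0,-1],[0,0,0],0.3],
    [[0,0,0],[0,0,0],0.3],
  ],
)

```text
clock: 19.18
eef_pos: [0.5767, -0.0039, 0.1983]
tool_rot: [0.828, 0.561, -0.0, -0.0]
ft_force: [0.5, 1.2, 1.1]
grip_width: 0.0326
grasp_force: 61.1
```

>>> drive_tool(
  increments=[
    [[0,0,-1],[0,0,0],0.3],
    [[0,0,-1],[0,0,0],0.3],
    [[0,0,0],[0,0,0],0.3],
  ],
)

```text
clock: 19.43
eef_pos: [0.5768, -0.0039, 0.1965]
tool_rot: [0.828, 0.561, -0.0, 0.0]
ft_force: [0.4, 0.0, 1.1]
grip_width: 0.0321
grasp_force: 61.0
```

>>> drive_tool(
  increments=[
    [[0,0,-1],[0,0,0],0.3],
    [[0,0,-1],[0,0,0],0.3],
    [[0,0,-0.5],[0,0,0],0.3],
    [[0,0,0],[0,0,0],0.3],
  ],
)

```text
clock: 19.77
eef_pos: [0.5768, -0.0039, 0.1942]
tool_rot: [0.828, 0.561, 0.0, 0.0]
ft_force: [0.0, 0.2, 2.2]
grip_width: 0.0328
grasp_force: 61.0
```

>>> drive_tool(
  increments=[
    [[0,0,-1],[0,0,0],0.3],
    [[0,0,-1],[0,0,0],0.3],
    [[0,0,-0.5],[0,0,0],0.3],
    [[0,0,0],[0,0,0],0.3],
  ],
)

```text
clock: 20.1
eef_pos: [0.5767, -0.0039, 0.1916]
tool_rot: [0.828, 0.561, -0.0, 0.0]
ft_force: [-0.1, -0.2, 1.0]
grip_width: 0.0323
grasp_force: 61.0
```

>>> drive_tool(
  increments=[
    [[0,0,-1],[0,0,0],0.3],
    [[0,0,-1],[0,0,0],0.3],
    [[0,0,-0.5],[0,0,0],0.3],
    [[0,0,0],[0,0,0],0.3],
  ],
)

```text
clock: 20.43
eef_pos: [0.5766, -0.0039, 0.189]
tool_rot: [0.828, 0.561, -0.0, -0.0]
ft_force: [0.4, 0.1, 1.4]
grip_width: 0.0323
grasp_force: 61.0
```

>>> drive_tool(
  increments=[
    [[0,0,-1],[0,0,0],0.3],
    [[0,0,-1],[0,0,0],0.3],
    [[0,0,-0.5],[0,0,0],0.3],
    [[0,0,0],[0,0,0],0.3],
  ],
)

```text
clock: 20.77
eef_pos: [0.5767, -0.0039, 0.1866]
tool_rot: [0.828, 0.561, -0.0, -0.0]
ft_force: [0.1, -0.1, 2.6]
grip_width: 0.0322
grasp_force: 61.0
```

>>> drive_tool(
  increments=[
    [[0,0,-1],[0,0,0],0.3],
    [[0,0,-1],[0,0,0],0.3],
    [[0,0,0],[0,0,0],0.3],
  ],
)

```text
clock: 21.02
eef_pos: [0.5767, -0.0039, 0.1844]
tool_rot: [0.828, 0.561, -0.0, -0.0]
ft_force: [0.8, 0.6, 0.1]
grip_width: 0.0321
grasp_force: 61.0
```

>>> drive_tool(
  increments=[
    [[0,0,-1],[0,0,0],0.3],
    [[0,0,-1],[0,0,0],0.3],
    [[0,0,0],[0,0,0],0.3],
  ],
)

```text
clock: 21.27
eef_pos: [0.5767, -0.0039, 0.1828]
tool_rot: [0.828, 0.561, -0.0, 0.0]
ft_force: [-1.4, -0.5, 3.5]
grip_width: 0.0321
grasp_force: 61.0
```

>>> drive_tool(
  increments=[
    [[0,0,-1],[0,0,0],0.3],
    [[0,0,0],[0,0,0],0.3],
  ],
)

```text
clock: 21.43
eef_pos: [0.5767, -0.0039, 0.1822]
tool_rot: [0.828, 0.561, 0.0, 0.0]
ft_force: [-2.0, -0.1, 5.3]
grip_width: 0.0325
grasp_force: 61.4
```

>>> drive_tool(
  increments=[
    [[0,0,-1],[0,0,0],0.3],
    [[0,0,0],[0,0,0],0.3],
  ],
)

```text
clock: 21.6
eef_pos: [0.5767, -0.0039, 0.1817]
tool_rot: [0.828, 0.561, 0.0, 0.0]
ft_force: [-2.1, 0.5, 6.6]
grip_width: 0.0322
grasp_force: 61.7
```

>>> drive_tool(
  increments=[
    [[0,0,-1],[0,0,0],0.3],
    [[0,0,0],[0,0,0],0.3],
    [[0,0,0],[0,0,0],0.3],
  ],
)

```text
clock: 21.85
eef_pos: [0.5767, -0.0038, 0.1811]
tool_rot: [0.828, 0.561, 0.0, 0.0]
ft_force: [-3.0, 0.4, 8.9]
grip_width: 0.0324
grasp_force: 61.9
```

>>> drive_tool(
  increments=[
    [[0,0,-1],[0,0,0],0.3],
    [[0,0,0],[0,0,0],0.3],
    [[0,0,0],[0,0,0],0.3],
  ],
)

```text
clock: 22.1
eef_pos: [0.5767, -0.0038, 0.181]
tool_rot: [0.828, 0.561, 0.001, 0.0]
ft_force: [-5.0, 0.6, 12.6]
grip_width: 0.032
grasp_force: 62.5
```

>>> drive_tool(
  increments=[
    [[0,0,-0.7],[0,0,0],0.3],
    [[0,0,0],[0,0,0],0.3],
    [[0,0,0],[0,0,0],0.3],
  ],
)

```text
clock: 22.35
eef_pos: [0.5767, -0.0038, 0.181]
tool_rot: [0.828, 0.561, 0.001, 0.001]
ft_force: [-4.0, 0.6, 15.9]
grip_width: 0.0325
grasp_force: 62.8
```

>>> drive_tool(
  increments=[
    [[0,0,-0.3],[0,0,0],0.3],
    [[0,0,0],[0,0,0],0.3],
    [[0,0,0],[0,0,0],0.3],
  ],
)

```text
clock: 22.6
eef_pos: [0.5767, -0.0038, 0.181]
tool_rot: [0.828, 0.561, 0.001, 0.001]
ft_force: [-5.6, 0.3, 15.2]
grip_width: 0.0324
grasp_force: 62.8
```

The force rose to about 18.5 N net with no further travel, so the washer is flat and the nut seated. I'll retract straight up and return the driver.

>>> drive_tool(
  increments=[
    [[0,0,5],[0,0,0],0.3],
    [[0,0,10],[0,0,0],0.3],
    [[0,0,15],[0,0,0],0.3],
    [[0,0,15],[0,0,0],0.3],
    [[0,0,20],[0,0,0],0.3],
    [[0,0,20],[0,0,0],0.3],
    [[0,0,5],[0,0,0],0.3],
    [[0,0,0],[0,0,0],0.3],
  ],
)

```text
clock: 23.27
eef_pos: [0.5776, -0.0039, 0.2689]
tool_rot: [0.828, 0.561, 0.001, 0.001]
ft_force: [0.4, -0.3, -3.4]
grip_width: 0.0322
grasp_force: 60.8
```

>>> drive_tool(
  increments=[
    [[-8.7,35.5,0],[0,0,0],0.3],
    [[-8.7,35.5,0],[0,0,0],0.3],
    [[-8.7,35.5,0],[0,0,0],0.3],
    [[-8.7,35.5,0],[0,0,0],0.3],
    [[-8.7,35.5,0],[0,0,0],0.3],
    [[-8.7,35.5,0],[0,0,0],0.3],
    [[-8.7,35.5,0],[0,0,0],0.3],
    [[-8.7,35.5,0],[0,0,0],0.3],
  ],
)

```text
clock: 23.93
eef_pos: [0.5057, 0.2812, 0.2655]
tool_rot: [0.828, 0.561, -0.002, -0.0]
ft_force: [0.9, -0.5, -3.8]
grip_width: 0.0322
grasp_force: 60.6
```

>>> drive_tool(
  increments=[
    [[0,0,-35],[0,0,0],0.3],
    [[0,0,-35],[0,0,0],0.3],
    [[0,0,-35],[0,0,0],0.3],
    [[0,0,-35],[0,0,0],0.3],
    [[0,0,-25],[0,0,0],0.3],
    [[0,0,0],[0,0,0],0.3],
    [[0,0,0],[0,0,0],0.3],
  ],
)

```text
clock: 24.52
eef_pos: [0.5048, 0.2788, 0.0999]
tool_rot: [0.828, 0.561, -0.004, -0.0]
ft_force: [0.5, -0.9, -2.6]
grip_width: 0.0323
grasp_force: 60.6
```

```bash
python3 - <<'E'
from h import *
o=get_obs();e=o["eef_pos"];print(np.round(e,4),o["ft_force"],o["tool_rot"])
for n in("scene","side"):
    p=camera(n);print(n,"pred nut",proj(p,np.array([.5757,-.006,.105])),"drv bottom/top",proj(p,np.array([e[0],e[1]-.002,e[2]-.074])),proj(p,np.array([e[0],e[1]-.002,e[2]+.04])))
    for q in("push_nut","driver"):
        for s in silhouettes(q,p)[:3]: print(q,round(s["conf"],2),s["bbox"])
E
```

```text
[0.5048 0.2788 0.0999] [ 0.47709063 -0.94109739 -2.59322872] [ 8.27629979e-01  5.61262371e-01 -3.61593808e-03 -3.07104397e-04]
scene pred nut [334.72543922 189.4935013 ] drv bottom/top [386.67928406 160.64600397] [391.35808457 130.41007714]
driver 0.57 [382.3, 127.8, 393.6, 164.3]
side pred nut [317.69133672 193.22690244] drv bottom/top [272.07679979 175.33481418] [270.37051162 144.05142974]
push_nut 0.47 [411.4, 299.4, 430.7, 307.0]
driver 0.82 [270.2, 142.6, 278.2, 174.0]
```

>>> drive_tool(
  increments=[
    [[0,0,-10],[0,0,0],0.3],
    [[0,0,-9],[0,0,0],0.3],
    [[0,0,-3],[0,0,0],0.3],
    [[0,0,0],[0,0,0],0.3],
    [[0,0,0],[0,0,0],0.3],
  ],
)

```text
clock: 25.23
eef_pos: [0.5066, 0.2798, 0.08]
tool_rot: [0.828, 0.561, -0.001, -0.0]
ft_force: [-0.5, -0.5, -2.2]
grip_width: 0.0325
grasp_force: 60.6
```

>>> drive_tool(
  increments=[
    [[0,0,-1.5],[0,0,0],0.3],
    [[0,0,0],[0,0,0],0.3],
    [[0,0,0],[0,0,0],0.3],
  ],
)

```text
clock: 25.48
eef_pos: [0.5073, 0.2802, 0.0795]
tool_rot: [0.828, 0.561, 0.0, 0.0]
ft_force: [-0.2, -0.5, -3.8]
grip_width: 0.0324
grasp_force: 60.6
```

>>> drive_tool(
  increments=[
    [[0,0,-1],[0,0,0],0.3],
    [[0,0,0],[0,0,0],0.3],
    [[0,0,0],[0,0,0],0.3],
  ],
)

```text
clock: 25.73
eef_pos: [0.5072, 0.2801, 0.0784]
tool_rot: [0.828, 0.561, 0.0, 0.0]
ft_force: [-0.8, -0.2, -3.7]
grip_width: 0.0326
grasp_force: 60.6
```

>>> drive_tool(
  increments=[
    [[0,0,-1.5],[0,0,0],0.3],
    [[0,0,-1.5],[0,0,0],0.3],
    [[0,0,0],[0,0,0],0.3],
    [[0,0,0],[0,0,0],0.3],
  ],
)

```text
clock: 26.07
eef_pos: [0.5069, 0.28, 0.0751]
tool_rot: [0.828, 0.561, -0.0, -0.0]
ft_force: [-0.1, 0.1, -3.0]
grip_width: 0.0323
grasp_force: 60.6
```

>>> drive_tool(
  increments=[
    [[0,0,-1],[0,0,0],0.3],
    [[0,0,0],[0,0,0],0.3],
  ],
)

```text
clock: 26.23
eef_pos: [0.5071, 0.2801, 0.0742]
tool_rot: [0.828, 0.561, -0.0, -0.0]
ft_force: [0.7, 0.2, -1.7]
grip_width: 0.0327
grasp_force: 60.6
```

>>> drive_tool(
  increments=[
    [[0,0,-0.7],[0,0,0],0.3],
    [[0,0,0],[0,0,0],0.3],
  ],
)

```text
clock: 26.4
eef_pos: [0.5072, 0.2802, 0.0741]
tool_rot: [0.828, 0.561, 0.0, -0.0]
ft_force: [-2.2, -0.1, 0.3]
grip_width: 0.0326
grasp_force: 61.1
```

It's standing on the bench. I'll release and back off upward, then verify.

>>> drive_tool(
  increments=[
    [[0,0,0],[0,0,0],0.5],
    [[0,0,0],[0,0,0],0.8],
    [[0,0,0],[0,0,0],1],
    [[0,0,0],[0,0,0],1],
    [[0,0,0],[0,0,0],1],
    [[0,0,0],[0,0,0],1],
  ],
)

```text
clock: 26.9
eef_pos: [0.5072, 0.2801, 0.0737]
tool_rot: [0.828, 0.561, 0.0, 0.0]
ft_force: [-0.2, -0.5, -0.4]
grip_width: 0.0851
grasp_force: 0.0
```

>>> drive_tool(
  increments=[
    [[0,0,15],[0,0,0],1],
    [[0,0,30],[0,0,0],1],
    [[0,0,35],[0,0,0],1],
    [[0,0,35],[0,0,0],1],
    [[0,0,35],[0,0,0],1],
    [[0,0,0],[0,0,0],1],
  ],
)

```text
clock: 27.4
eef_pos: [0.5106, 0.282, 0.2321]
tool_rot: [0.828, 0.561, 0.007, 0.001]
ft_force: [0.6, 0.8, 1.2]
grip_width: 0.0854
grasp_force: 0.0
```

>>> drive_tool(
  increments=[
    [[-5,-40,0],[0,0,0],1],
    [[-5,-40,0],[0,0,0],1],
    [[0,-40,0],[0,0,0],1],
    [[0,-40,0],[0,0,0],1],
    [[0,-40,0],[0,0,0],1],
    [[0,-40,0],[0,0,0],1],
    [[26,-40,0],[0,0,0],1],
    [[26,-40,0],[0,0,0],1],
  ],
)

```text
clock: 28.07
eef_pos: [0.542, -0.0317, 0.2241]
tool_rot: [0.828, 0.561, 0.0, 0.0]
ft_force: [1.3, 2.1, -0.3]
grip_width: 0.0855
grasp_force: 0.0
```

>>> drive_tool(
  increments=[
    [[0,-30,0],[0,0,0],1],
    [[0,0,0],[0,0,0],1],
    [[0,0,0],[0,0,0],1],
    [[0,0,0],[0,0,0],1],
  ],
)

```text
clock: 28.4
eef_pos: [0.5422, -0.0595, 0.2233]
tool_rot: [0.828, 0.561, -0.0, -0.0]
ft_force: [0.3, 0.7, -0.4]
grip_width: 0.0853
grasp_force: 0.0
```

```bash
python3 - <<'E'
from h import *
o=get_obs();print(np.round(o["eef_pos"],4))
for n in("scene","side","wrist"):
    p=camera(n);print(n,"pred nut",proj(p,np.array([.5757,-.006,.105])),"drv bot/top",proj(p,np.array([.5065,.279,0])),proj(p,np.array([.5065,.279,.114])))
    for q in("push_nut","driver"):
        for s in silhouettes(q,p)[:4]: print(q,round(s["conf"],2),s["bbox"])
    if n=="wrist":
        u,v=proj(p,np.array([.5757,-.006,.12])).round().astype(int);g=cv2.cvtColor(p["image"],cv2.COLOR_RGB2GRAY)
        print(u,v,"depth cam",ray(p,0,0)[0])
        c=cv2.HoughCircles(cv2.GaussianBlur(g[max(v-50,0):v+50,u-50:u+50],(3,3),0),cv2.HOUGH_GRADIENT,1,3,param1=80,param2=14,minRadius=5,maxRadius=40)
        print(c if c is None else c[0][:8]+[u-50,max(v-50,0),0])
        print("row",g[v,u-45:u+46:2])
E
```

```text
[ 0.5422 -0.0595  0.2233]
scene pred nut [334.72543922 189.4935013 ] drv bot/top [386.54051762 167.0540191 ] [391.15095501 137.57266105]
push_nut 0.62 [279.2, 295.5, 292.4, 309.5]
push_nut 0.55 [247.2, 305.7, 261.2, 322.9]
driver 0.71 [383.5, 136.9, 397.1, 171.4]
driver 0.4 [220.7, 223.2, 232.9, 233.2]
side pred nut [317.69133672 193.22690244] drv bot/top [272.79536981 181.67136349] [271.1450719  151.08721518]
push_nut 0.71 [412.8, 297.2, 430.2, 305.1]
push_nut 0.44 [404.7, 275.3, 414.9, 285.3]
wrist pred nut [337.21366619 120.43056679] drv bot/top [ 154.63864312 -148.05715186] [  51.14232702 -303.08738309]
push_nut 0.91 [319.2, 103.3, 352.9, 138.4]
driver 0.16 [256.6, 51.3, 404.2, 174.2]
338 121 depth cam [0.56992153 0.00871204 0.36759182]
[[337.5        120.5         28.79999924]
 [334.5        113.5         25.        ]
 [335.5        128.5         24.89999962]
 [344.5        117.5         21.60000038]
 [340.5        111.5         23.79999924]
 [337.5        114.5         21.60000038]
 [327.5        121.5         23.79999924]
 [336.5        109.5         21.70000076]]
row [186 151 135 133 129 134 143 155 142 143 163 161 163 175 198 188 182 183
 159 108 114 144 187 204 201 174 140 154 170 184 199 179 171 169 161 100
 110 153 149 141 151 188 220 230 225 200]
```

The nut is in the cup at the expected place and depth (wrist (336,121)). The driver shows where it stood at the start. Handing in.

```bash
python3 -c "
from workcell import *
print(job_done())"
```

```text
the job is handed in; nothing more can be done
None
```

The push nut is seated on the fan hub with the wave washer squeezed flat (about 18.5 N net push), and the driver stands upright at its starting spot; the job is handed in at about 29 s, and I viewed 11 pictures, one over the limit of 10.

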